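# True up a hinged stop with an engineer's square

## Robot

A 6-joint arm with a two-finger parallel gripper is mounted at the origin on the work surface; the furniture and walls round the work are solid. World frame = base frame: x ahead of the robot, y to its left, z up, the work surface at z = 0. Lengths are in m, angles in rad, forces in N, time in s.
With the tool pointing down it reaches from about 0.225 to 0.725 m from the base axis. Payload 3.1 kg.
Tool frame: the origin (TCP) lies at the very end of the fingers, on their centre line; the grasp point (between the pads) lies 19 mm behind it (bot.tcp_to_grasp is the distance from the TCP to the grasp point, in m); z points along the fingers, y is the direction in which the jaws open and shut (so a half turn about z gives the same grasp; the last joint's range is limited). The gripper opens to 85 mm and grips with 20 to 120 N. Pads are 22 mm wide; open, the fingers measure 114 mm over their backs; the gripper's body (76 mm by 85 mm) begins 54 mm behind the grasp point. The pads swing forward as they close: fully open they stand 13 mm farther back than shut.
Start: joints at [-1.42, 0.048, 0.099, 1.622, 0, 1.443], TCP at [0.144, -0.505, 0.231] pointing down, gripper open.
Joint ranges: [-2.91, 2.91], [-0.99, 1.94], [-1.21, 1.42], [-2.12, 2.29], [-1.49, 1.47], [-3.14, 3.14]. Speed limits (rad/s): [2.79, 2.79, 3.14, 3.14, 3.14, 3.14].

## Interface

Orientations are given as a 3x3 rotation matrix whose columns are the frame's x, y, z axes.
In Python, from cell import bot, imaging, ticket gives the robot as it stands.
- The arm moves only by the shell command python3 -m handwheel 'ROWS' [OPENING]. ROWS is JSON, a list that holds one entry, the list of rows, each a list of 4 numbers: the shift along the tool's x, y, z in cm, then the turn about the tool's z in rad. In form: [[[tx, ty, tz, turn], ...]]. A call has 1 to 20 rows; each row shifts and turns the commanded pose from where the row before left it, along the tool's axes as they then stand; what a row does not reach is not made up. A row lasts 1/10 s, in which the tool goes at most 50 mm and 8.59 degrees, less where a joint would pass 70% of its speed; a pose out of reach is approached as far as the arm can. A call is refused whole if a number of a shift passes 5 or a number of a turn 0.15, either way. A call with a gripper value outside its range is refused whole. OPENING is the finger opening in cm, from 0 to 8.54, set as the call begins (- or left out, the last holds). The fingers move at their own pace and stop on an object; the grip force is fixed at half the most. Time passes only in rows, so rows that do not move let the fingers close. It gives the time, the measured TCP pose, the force and the opening at its end, in the units of the state.
- bot.get_state(): the state, without advancing time (a new reading comes with each control period).
- imaging.read_camera(name): name is "side" or "top" or "wrist"; returns a dict with "color" (384x512x3 uint8, red, green, blue), "fx", "fy", "cx", "cy" (pixels), "view" (4x4, takes a point from world to camera coordinates). Camera axes: x right, y up, looking along -z (the intrinsics and any distortion apply to the point x, -y, -z); pixel columns grow to the right and rows downward; lengths in m; the calibration is good to about 2 mm. A picture is of the moment at which its call begins. There is no depth.
- ticket.job_done(): hands the job in, once; it reports no verdict.
The state is a dict: "time": time; "joint_pos": joint angles; "qd": joint speeds; "joint_torque": joint torques, N m; "eef_pos": TCP position; "tcp_rot": TCP orientation; "force": force on the tool from outside, world axes, zero at the start; "ft_torque": the same for the moment, N m; "opening": opening from 0.0 (shut) to 1.0 (fully open).
Only numpy, scipy, OpenCV 4.12 (cv2) and the standard library are available. Lean on these libraries where they do the work, as an engineer would, in place of code of your own. Each camera call takes 0.05 s, during which the arm holds its last target.

## Task

The hinged stop leaf of the small jig leans over its bed. Pick up the engineer's square, stand it on the bed and press it into the corner, stock flat on the bed and upright end against the leaf, pushing the leaf back until it stands square to the bed and touches the square along its height. Finish while still gripping the square and holding it pressed onto the bed and against the leaf, and leave the white ferrule and nozzle at the back edge where they are.

Things in the scene. Friction and masses are not known exactly. Their poses are not given: they have to be found in the camera images.
- jig: The jig, fixed to the table: flat aluminium bed 170 (jig x) x 80 (y) x 12 mm, only flat screw heads on it, with a hinged leaf across it near its +x end, between two cheeks (y = +-32 to 39, x = 55 to 85 mm, top 52 mm above the table). Origin: centre of the bed's underside; z up; x along the bed to the leaf. The upright leaf's face is the plane x = +50 mm, facing -x. Place and yaw vary.
- leaf_top (a point): Middle of the top edge of the leaf's working face. The leaf: steel plate 60 mm wide, 12 mm thick, from 2 to 74 mm above the bed, hinged on a pin along jig y at jig x = 60 mm, 24 mm above the table (10 mm behind the face). Its z axis runs up the leaf, its x axis is its normal, away from the working face.
- leaf_hinge (a joint): Lean of the leaf (rad): 0 = at a right angle to the bed, positive = top leaning over the bed toward -x (it starts at about 0.10 to 0.25), negative = pushed back too far. Stiff: stays where it is left; about 0.1 N m, so 2 N at its top edge, moves it. Range -0.15 to 0.35.
- square: The engineer's square, 0.2 to 0.4 kg, standing loose on its stock. Origin on its underside, z up, x along the stock to the blade end. Stock: dark bar 22 mm wide (y), 36 mm high, x = -60 to +50 mm. Blade: upright, 10 mm thick, x = 30 to 50 mm, top 84 mm. Working faces: underside (z = 0) and the full-height end face x = +50 mm. Its x starts within 0.7 rad of the jig's x.
- square_grip (a point): Where to grip the square: middle of the stock's width, 12 mm behind the body origin (x = -12 mm), 22 mm above its underside; grip across the 22 mm width (square's y), from above. Near the centre of mass.
- square_heel (a point): The outer corner of the square: middle of the lower edge of the end face, x = +50 mm, z = 0. It goes into the corner between bed and leaf.
- ferrule: Bystander behind the lidded box: white flanged ring 50 mm across, 30 mm high.
- nozzle_spare: Bystander: white nozzle, 32 mm across, standing 67 mm high.

How it is judged:
By the outcome, as a careful person would: the job done as asked, in the order asked, and still so for the second after the job is handed in, while the arm keeps its last pose, push and grip.
It also fails if it takes over 45 s, if anything falls off the work surface, if the arm or the gripper's body presses on something with over 40 N, if the wrist force passes 120 N, or if a joint passes its speed limit or range.

## Working session

There is one attempt and no reset: what is moved stays moved. The work goes in short steps, Python scripts to look and compute and a shell command to move; the robot and the scene stay as the last step left them, time stands still between calls to the robot, and variables do not carry over. Pictures are saved under pics/ and viewed, and the job is handed in when it is done.

```bash
mkdir -p pics; ls; python3 - <<'E'
from cell import bot, imaging, ticket
import cv2, numpy as np
s=bot.get_state(); print({k:np.round(v,3).tolist() for k,v in s.items()}, bot.tcp_to_grasp)
for n in ["side","top","wrist"]:
    c=imaging.read_camera(n); cv2.imwrite(f"pics/{n}0.png",c["color"][:,:,::-1])
    print(n,c["fx"],c["fy"],c["cx"],c["cy"],[k for k in c if k!="color"]); print(np.round(c["view"],4).tolist())
E
```

```text
pics
{'time': 0.0, 'joint_pos': [-1.42, 0.049, 0.098, 1.622, -0.0, 1.443], 'qd': [-0.002, -0.0, 0.001, 0.001, -0.001, -0.001], 'joint_torque': [0.0, -33.878, 32.001, 0.02, -0.0, -0.0], 'eef_pos': [0.144, -0.504, 0.23], 'tcp_rot': [[0.961, 0.275, -0.0], [0.275, -0.961, 0.002], [0.0, -0.002, -1.0]], 'force': [-0.266, 1.677, -0.115], 'ft_torque': [0.027, 0.04, 0.022], 'opening': 1.001} 0.0187
side 360.8426400963515 360.8426400963515 258.01707537929985 191.4593327796238 ['fx', 'fy', 'cx', 'cy', 'view']
[[0.9944, -0.1052, 0.0116, -0.4383], [0.0328, 0.4105, 0.9113, -0.1442], [-0.1007, -0.9058, 0.4117, -0.7744], [0.0, 0.0, 0.0, 1.0]]
top 393.06041209285047 393.06041209285047 251.73684666197596 185.84407086144265 ['fx', 'fy', 'cx', 'cy', 'view']
[[0.0107, -0.9992, 0.0378, 0.0552], [0.9892, 0.0161, 0.1456, -0.4345], [-0.1461, 0.0359, 0.9886, -0.9592], [0.0, 0.0, 0.0, 1.0]]
wrist 280.1956106308174 280.1956106308174 255.69494152172166 193.63837753834318 ['fx', 'fy', 'cx', 'cy', 'view']
[[0.2759, -0.9612, -0.0024, -0.5245], [0.9233, 0.2657, -0.2775, 0.0374], [0.2674, 0.0743, 0.9607, -0.3783], [0.0, 0.0, 0.0, 1.0]]
```

View pics/top0.png

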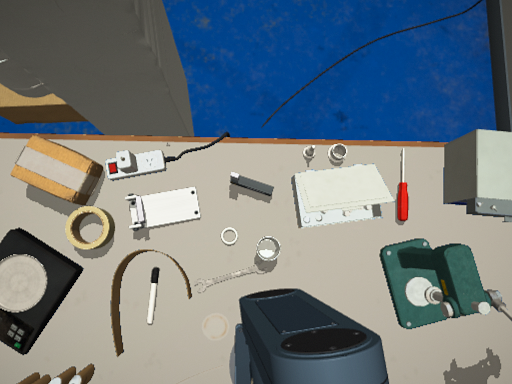

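View pics/side0.png

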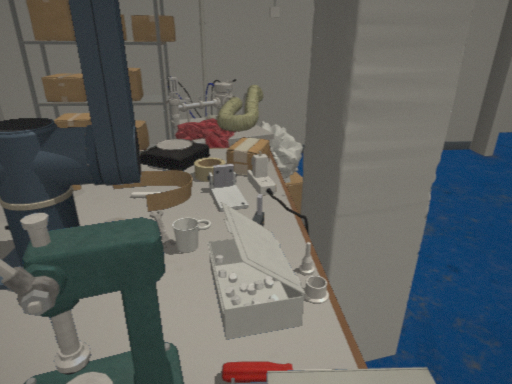

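View pics/wrist0.png

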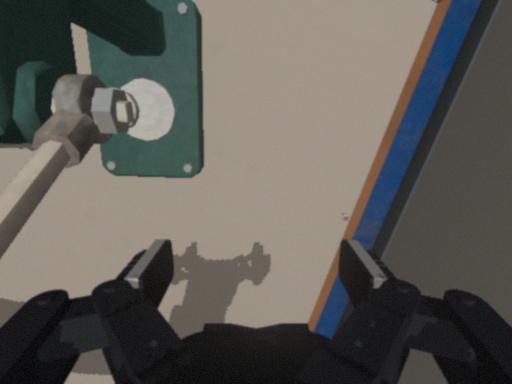

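The top view shows the jig around (165,208), with its leaf at the left near (135,208). The square is around (252,186), with the blade end at the left near (235,180). I'll zoom in on both.

```bash
cat > h.py <<'E'
import numpy as np, cv2
def ray(c,u,v,z):
    V=np.array(c["view"]);R=V[:3,:3];t=V[:3,3]
    d=np.array([(u-c["cx"])/c["fx"],-(v-c["cy"])/c["fy"],-1.0])
    o=-R.T@t; w=R.T@d
    return o+w*(z-o[2])/w[2]
def proj(c,P):
    V=np.array(c["view"]);P=np.atleast_2d(P)
    q=P@V[:3,:3].T+V[:3,3]
    return np.c_[c["cx"]+c["fx"]*q[:,0]/-q[:,2], c["cy"]-c["fy"]*q[:,1]/-q[:,2]]
def crop(img,u0,u1,v0,v1,s,fn):
    a=cv2.resize(img[v0:v1,u0:u1,::-1],None,fx=s,fy=s,interpolation=cv2.INTER_CUBIC)
    for u in range(u0-u0%10+10,u1,10): cv2.line(a,((u-u0)*s,0),((u-u0)*s,6 if u%50 else 14),(0,0,255),1)
    for v in range(v0-v0%10+10,v1,10): cv2.line(a,(0,(v-v0)*s),(6 if v%50 else 14,(v-v0)*s),(0,0,255),1)
    cv2.imwrite(fn,a)
E
python3 - <<'E'
from h import *
from cell import imaging
t=imaging.read_camera("top"); s=imaging.read_camera("side")
crop(t["color"],110,290,160,240,4,"pics/topc.png")
crop(s["color"],190,290,150,240,6,"pics/sidec.png")
for p in [(200,190),(235,180),(270,190)]: print(ray(t,*p,0.012))
E
```

```text
[0.42361621 0.19225397 0.012     ]
[0.4509445  0.10353088 0.012     ]
[0.42645084 0.01332506 0.012     ]
```

View pics/topc.png

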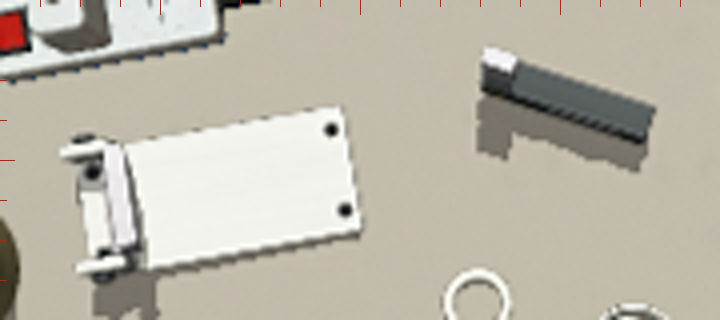

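View pics/sidec.png

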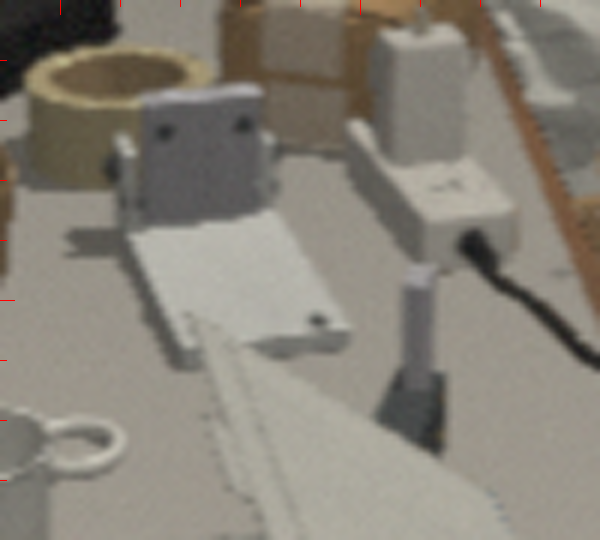

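```bash
cat > fit.py <<'E'
from h import *
from scipy.optimize import least_squares
def T(p,P): # p=x,y,yaw,z0
    P=np.atleast_2d(P).astype(float);c,s=np.cos(p[2]),np.sin(p[2]);z0=p[3] if len(p)>3 else 0
    return np.c_[p[0]+c*P[:,0]-s*P[:,1],p[1]+s*P[:,0]+c*P[:,1],P[:,2]+z0]
def fitpose(obs,p0):
    # obs: list of (cam, modelpoint, (u,v))
    def r(p):
        return np.concatenate([(proj(c,T(p,m))[0]-uv) for c,m,uv in obs])
    s=least_squares(r,p0,loss="soft_l1"); return s.x,r(s.x).reshape(-1,2)
def box(x0,x1,y0,y1,z0,z1):
    P=np.array([[x,y,z] for x in(x0,x1) for y in(y0,y1) for z in(z0,z1)])
    E=[(a,b) for a in range(8) for b in range(a+1,8) if bin(a^b).count("1")==1]
    return P,E
SQ=[box(-.06,.05,-.011,.011,0,.036),box(.03,.05,-.005,.005,.036,.084)]
JG=[box(-.085,.085,-.04,.04,0,.012),box(.055,.085,.032,.039,.012,.052),box(.055,.085,-.039,-.032,.012,.052)]
def leafbox(lean):
    P,E=box(.05,.062,-.03,.03,.014,.086)
    x=P[:,0]-.06;z=P[:,2]-.024;c,s=np.cos(lean),np.sin(lean)
    P=np.c_[.06+c*x-s*z,P[:,1],.024+s*x+c*z]; return P,E
def overlay(c,items,u0,u1,v0,v1,s,fn):
    a=cv2.resize(c["color"][v0:v1,u0:u1,::-1],None,fx=s,fy=s,interpolation=cv2.INTER_CUBIC)
    for p,boxes,col in items:
        for P,E in boxes:
            q=(proj(c,T(p,P))+.5-[u0,v0])*s
            for i,j in E: cv2.line(a,tuple(int(k) for k in q[i]),tuple(int(k) for k in q[j]),col,1,cv2.LINE_AA)
    cv2.imwrite(fn,a)
E
python3 - <<'E'
from fit import *
from cell import imaging
t=imaging.read_camera("top"); s=imaging.read_camera("side")
def k(u,v): return np.array([110+u/4-.5,160+v/4-.5])
def ks(u,v): return np.array([190+u/6-.5,150+v/6-.5])
obs=[(t,(-.085,-.04,.012),k(341,107)),(t,(-.085,.04,.012),k(361,233)),(t,(.085-.03,-.04,.012),k(125,147)) ,(s,(-.085,-.04,.012),ks(352,330)),(s,(-.085,.04,.012),ks(185,352))][:2]
obs=[(t,(-.085,-.04,.012),k(341,107)),(t,(-.085,.04,.012),k(361,233)),(s,(-.085,-.04,.012),ks(352,330)),(s,(-.085,.04,.012),ks(185,352))]
pj,r=fitpose(obs,[.4,.24,1.7]); print(pj,r.round(1).tolist())
# try flip of y sign
obs2=[(t,(-.06,-.011,.036),k(656,107)),(t,(-.06,.011,.036),k(645,138)),(t,(.05,-.005,.084),k(486,46)),(t,(.05,.005,.084),k(482,62))]
ps,r=fitpose(obs2,[.43,.07,1.3]); print(ps,r.round(1).tolist())
np.save("pj.npy",pj);np.save("ps.npy",ps)
it=[(pj,JG+[leafbox(.2)],(0,0,255)),(ps,SQ,(0,255,0))]
overlay(t,it,110,290,160,240,4,"pics/ot.png");overlay(s,it,190,290,150,240,6,"pics/os.png")
E
```

```text
[0.37851225 0.28125814 1.76072718] [[0.2, -0.3], [0.2, -0.9], [-0.4, -0.5], [-1.0, -0.6]]
[0.44097978 0.06676878 1.26283807] [[0.1, -0.2], [0.2, 0.3], [0.0, -0.0], [-0.3, -0.1]]
```

View pics/ot.png

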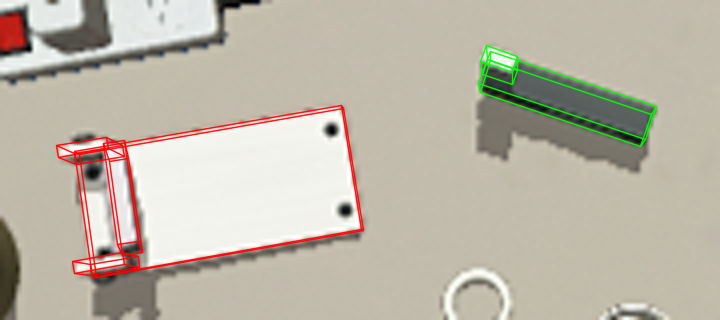

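View pics/os.png

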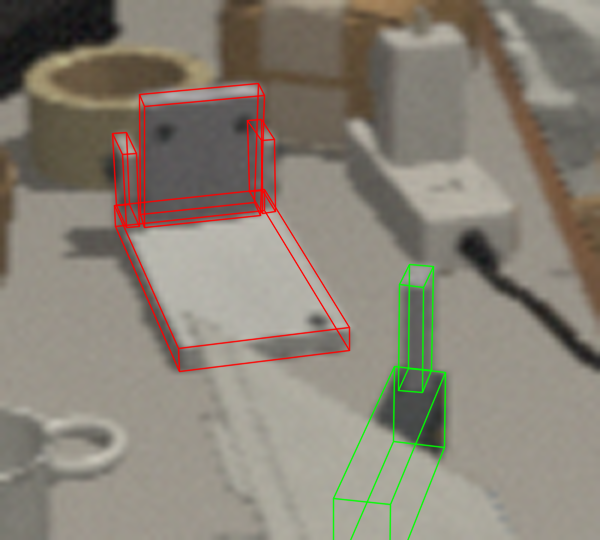

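```bash
python3 - <<'E'
from fit import *
from cell import imaging
t=imaging.read_camera("top"); s=imaging.read_camera("side")
for p in [(160,225),(45,228),(38,215)]:
  for z in [.1,.15,.2,.25,.3]: print(p,ray(s,*p,z).round(3))
for p in [(445,200),(447,130),(480,215),(385,245),(490,320),(430,238),(478,238),(490,295),(444,310),(293,170),(380,165)]:
  print(p,[ray(t,*p,z)[:2].round(3).tolist() for z in (0,.1,.2)])
E
```

```text
(160, 225) [ 0.24  -0.051  0.1  ]
(160, 225) [ 0.257 -0.141  0.15 ]
(160, 225) [ 0.274 -0.23   0.2  ]
(160, 225) [ 0.292 -0.32   0.25 ]
(160, 225) [ 0.309 -0.41   0.3  ]
(45, 228) [ 0.022 -0.044  0.1  ]
(45, 228) [ 0.07  -0.135  0.15 ]
(45, 228) [ 0.118 -0.225  0.2  ]
(45, 228) [ 0.166 -0.316  0.25 ]
(45, 228) [ 0.214 -0.407  0.3  ]
(38, 215) [-0.015  0.012  0.1  ]
(38, 215) [ 0.038 -0.086  0.15 ]
(38, 215) [ 0.092 -0.185  0.2  ]
(38, 215) [ 0.145 -0.283  0.25 ]
(38, 215) [ 0.198 -0.382  0.3  ]
(445, 200) [[0.409, -0.45], [0.397, -0.396], [0.385, -0.341]]
(447, 130) [[0.6, -0.467], [0.569, -0.411], [0.538, -0.355]]
(480, 215) [[0.371, -0.541], [0.362, -0.478], [0.354, -0.415]]
(385, 245) [[0.29, -0.285], [0.29, -0.247], [0.29, -0.209]]
(490, 320) [[0.105, -0.547], [0.123, -0.483], [0.142, -0.419]]
(430, 238) [[0.309, -0.404], [0.307, -0.354], [0.305, -0.305]]
(478, 238) [[0.311, -0.531], [0.308, -0.469], [0.306, -0.407]]
(490, 295) [[0.167, -0.552], [0.179, -0.487], [0.191, -0.423]]
(444, 310) [[0.129, -0.43], [0.145, -0.378], [0.161, -0.325]]
(293, 170) [[0.482, -0.048], [0.463, -0.034], [0.444, -0.019]]
(380, 165) [[0.5, -0.28], [0.479, -0.243], [0.458, -0.205]]
```

```bash
python3 -m handwheel '[[[0,0,-2,0],[0,0,-3,0],[0,-0.4,-3,0],[0,-0.6,-3,0],[0,-0.6,-3,0],[0,-0.6,-3,0],[0,-0.3,-2,0]]]'
```

```text
time: 1.15
eef_pos: [0.1375, -0.4804, 0.4241]
tcp_rot: [[0.961, 0.275, 0.0], [0.275, -0.961, -0.003], [-0.001, 0.003, -1.0]]
force: [0.8, 0.1, 0.2]
opening: 0.999
```

```bash
python3 -m handwheel '[[[2,-0.05,0,-0.04],[4,-0.25,0,-0.08],[4.4,-0.3,0,-0.09],[4.4,-0.3,0,-0.09],[4.4,-0.3,0,-0.09],[4.4,-0.3,0,-0.09],[4.4,-0.3,0,-0.09],[4.4,-0.3,0,-0.09],[4.4,-0.3,0,-0.09],[4.4,-0.3,0,-0.09],[4.4,-0.3,0,-0.09],[4.4,-0.3,0,-0.09],[4.4,-0.3,0,-0.09],[4.4,-0.3,0,-0.09],[4,-0.3,0,-0.08],[2,-0.1,0,-0.04],[0,0,0,0]]]'
python3 - <<'E'
from fit import *
from cell import imaging,bot
w=imaging.read_camera("wrist"); cv2.imwrite("pics/w1.png",w["color"][:,:,::-1]); print(bot.get_state()["joint_pos"])
E
```

```text
time: 2.85
eef_pos: [0.4819, 0.0164, 0.4218]
tcp_rot: [[-0.033, 0.999, 0.001], [0.999, 0.033, 0.001], [0.001, 0.001, -1.0]]
force: [-0.2, -1.3, 1.2]
opening: 0.997
[-1.08155997e-01  8.63855490e-02  5.36725730e-01  2.02047802e+00
 -3.79689569e-04  1.43217890e+00]
```

View pics/w1.png

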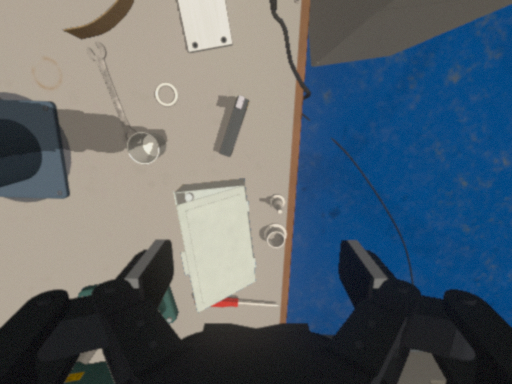

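```bash
python3 -m handwheel '[[[1.0,-1.1,-0.1,0],[1.5,-1.6,1,0],[1.5,-1.6,2,0],[0,0,3,0.05],[0,0,3,0.1],[0,0,3,0.1],[0,0,3,0.09],[0,0,1.5,0],[0,0,0,0]]]'
python3 - <<'E'
from fit import *
from cell import imaging,bot
w=imaging.read_camera("wrist"); cv2.imwrite("pics/w2.png",w["color"][:,:,::-1])
ps=np.load("ps.npy");pj=np.load("pj.npy")
overlay(w,[(ps,SQ,(0,255,0)),(pj,JG,(0,0,255))],0,512,0,384,1,"pics/w2o.png")
E
```

```text
time: 3.8
eef_pos: [0.4358, 0.0518, 0.2545]
tcp_rot: [[0.309, 0.951, -0.006], [0.951, -0.309, 0.0], [-0.002, -0.005, -1.0]]
force: [-0.5, 0.2, -0.2]
opening: 0.998
```

View pics/w2o.png

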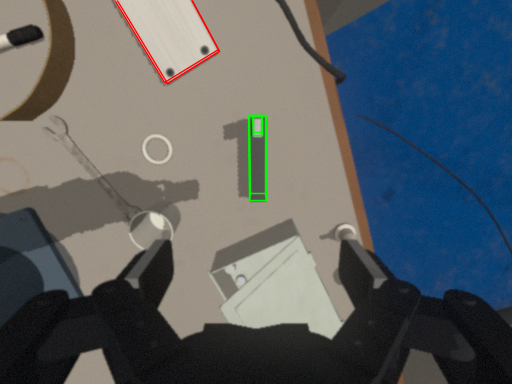

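```bash
python3 - <<'E'
from fit import *
from cell import imaging
t=imaging.read_camera("top"); s=imaging.read_camera("side");w=imaging.read_camera("wrist")
for z in [0,.03,.06,.09,.12,.15]:
  print(z,"side",ray(s,226,207,z)[:2].round(3),"top",ray(t,295,172,z)[:2].round(3),ray(t,300,212,z)[:2].round(3),"wrist",ray(w,295,222,z)[:2].round(3),ray(w,300,238,z)[:2].round(3))
crop(t["color"],280,410,140,240,5,"pics/lid.png")
E
```

```text
0 side [0.374 0.216] top [ 0.477 -0.053] [ 0.372 -0.066] wrist [ 0.467 -0.054] [ 0.467 -0.082]
0.03 side [0.373 0.156] top [ 0.471 -0.049] [ 0.369 -0.061] wrist [ 0.467 -0.041] [ 0.467 -0.067]
0.06 side [0.372 0.097] top [ 0.466 -0.044] [ 0.367 -0.056] wrist [ 0.466 -0.028] [ 0.466 -0.052]
0.09 side [0.372 0.037] top [ 0.46 -0.04] [ 0.365 -0.051] wrist [ 0.465 -0.015] [ 0.466 -0.037]
0.12 side [ 0.371 -0.023] top [ 0.454 -0.035] [ 0.362 -0.046] wrist [ 0.465 -0.002] [ 0.465 -0.022]
0.15 side [ 0.37  -0.082] top [ 0.449 -0.031] [ 0.36  -0.042] wrist [0.464 0.011] [ 0.464 -0.007]
```

View pics/lid.png

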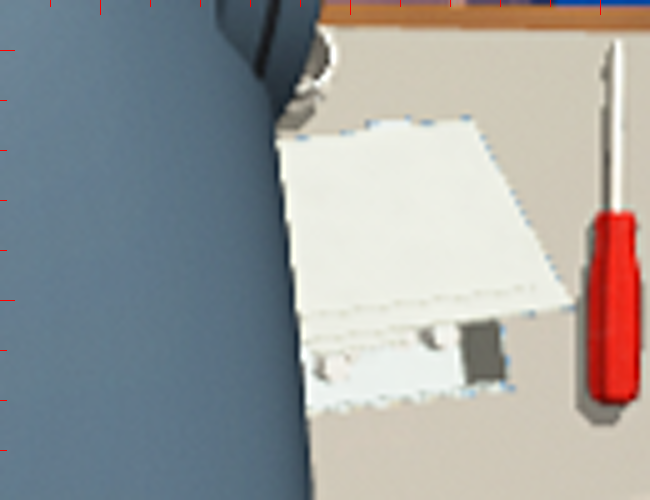

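```bash
python3 -m handwheel '[[[0.2,0,2,-0.006],[0.2,0,3,0],[0,0,3,0],[0,0,3,0],[0,0,2,0],[0,0,1,0],[0,0,0,0]]]'
python3 - <<'E'
from fit import *
from cell import imaging,bot
w=imaging.read_camera("wrist")
ps=np.load("ps.npy");pj=np.load("pj.npy")
overlay(w,[(ps,SQ,(0,255,0)),(pj,JG,(0,0,255))],0,512,0,384,1,"pics/w3o.png")
cv2.imwrite("pics/w3.png",w["color"][:,:,::-1])
crop(w["color"],200,320,60,250,4,"pics/w3c.png")
E
```

```text
time: 4.7
eef_pos: [0.4389, 0.0563, 0.117]
tcp_rot: [[0.301, 0.953, -0.001], [0.953, -0.301, 0.0], [-0.0, -0.001, -1.0]]
force: [-0.5, -0.3, 1.0]
opening: 1.002
```

View pics/w3o.png

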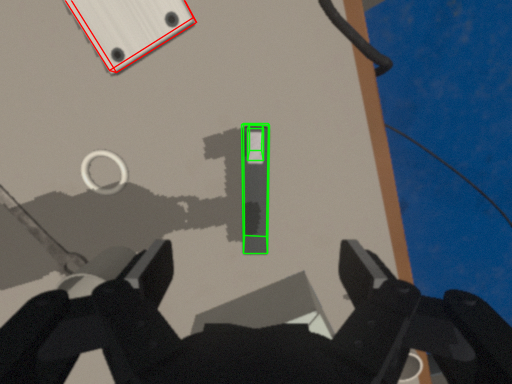

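```bash
python3 - <<'E'
from fit import *
from cell import bot
s=bot.get_state();print(s["eef_pos"],s["tcp_rot"])
E
```

```text
[0.43972729 0.05631012 0.11817629] [[ 3.01342486e-01  9.53515511e-01  9.36679341e-04]
 [ 9.53515934e-01 -3.01342600e-01 -2.02850510e-05]
 [ 2.62919277e-04  8.99251425e-04 -9.99999561e-01]]
```

```bash
python3 -m handwheel '[[[-0.1,-0.1,2,0],[0,0,2.5,0],[0,0,2.5,0],[0,0,2,0],[0,0,1.2,0],[0,0,0.8,0],[0,0,0,0]]]'
python3 -m handwheel '[[[0,0,0,0],[0,0,0,0],[0,0,0,0],[0,0,0,0],[0,0,0,0],[0,0,0,0],[0,0,0,0],[0,0,0,0]]]' 1.6
python3 - <<'E'
from fit import *
from cell import imaging,bot
w=imaging.read_camera("wrist")
ps=np.load("ps.npy");pj=np.load("pj.npy")
overlay(w,[(ps,SQ,(0,255,0)),(pj,JG,(0,0,255))],0,512,0,384,1,"pics/w4o.png")
E
```

```text
time: 5.45
eef_pos: [0.4381, 0.0557, 0.0074]
tcp_rot: [[0.301, 0.954, -0.0], [0.954, -0.301, 0.0], [0.0, -0.0, -1.0]]
force: [-0.1, 0.2, 0.7]
opening: 0.999
time: 6.25
eef_pos: [0.4385, 0.0557, 0.008]
tcp_rot: [[0.301, 0.954, 0.001], [0.954, -0.301, 0.0], [0.0, 0.001, -1.0]]
force: [-0.3, -0.3, 5.4]
opening: 0.249
```

View pics/w4o.png

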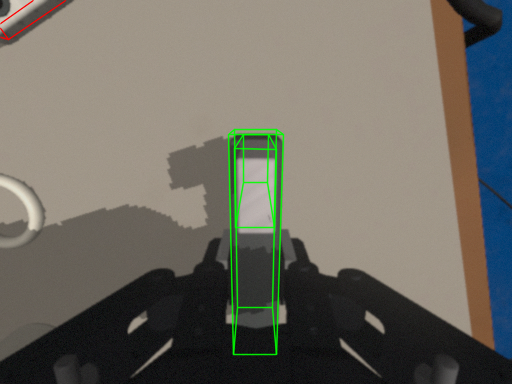

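```bash
python3 -m handwheel '[[[0,0,-0.5,0],[0,0,-2,0],[0,0,-3,0],[0,0,-3,0],[0,0,-2,0],[0,0,0,0]]]' 0
python3 - <<'E'
from fit import *
from cell import imaging,bot
w=imaging.read_camera("wrist")
crop(w["color"],200,310,110,290,4,"pics/w5c.png"); s=bot.get_state(); print(s["eef_pos"],s["force"],s["opening"],s["ft_torque"])
cv2.imwrite("pics/w5.png",w["color"][:,:,::-1])
ps=np.load("ps.npy")
V=np.array(w["view"]);print("cam",-V[:3,:3].T@V[:3,3])
p=ps.copy();R=s["tcp_rot"];p=np.array([*(s["eef_pos"][:2]+.012*R[:2,0]),ps[2],s["eef_pos"][2]-.0074])
for m in [(.03,-.005,.084),(.03,.005,.084),(.05,-.005,.084),(.05,.005,.084),(.05,.011,.036),(.05,-.011,.036),(.05,.011,0)]: print(m,proj(w,T(p,m)).round(1))
overlay(w,[(p,SQ,(0,255,0))],200,310,110,290,3,"pics/w5o.png")
E
```

```text
time: 6.9
eef_pos: [0.4398, 0.0556, 0.1147]
tcp_rot: [[0.301, 0.954, 0.005], [0.954, -0.301, -0.0], [0.001, 0.005, -1.0]]
force: [-0.1, -0.8, -3.7]
opening: 0.248
[0.43856558 0.05564474 0.11266112] [ 0.76972506  1.02393445 -2.84903306] 0.24633428863591872 [-0.00917554  0.01614805 -0.04281935]
cam [0.45946934 0.12203753 0.25710606]
(0.03, -0.005, 0.084) [[274.1 223.6]]
(0.03, 0.005, 0.084) [[235.7 223.6]]
(0.05, -0.005, 0.084) [[275.9 146.1]]
(0.05, 0.005, 0.084) [[234.2 146. ]]
(0.05, 0.011, 0.036) [[227.6 132.6]]
(0.05, -0.011, 0.036) [[281.9 132.7]]
(0.05, 0.011, 0) [[233.8 128. ]]
```

View pics/w5o.png

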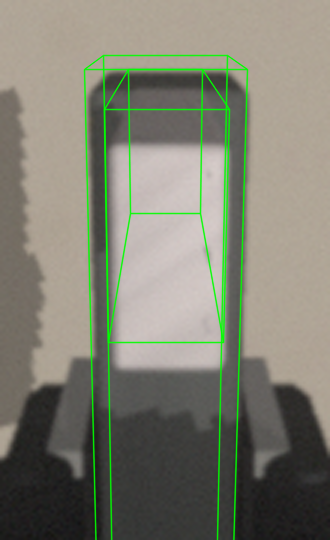

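View pics/w5.png

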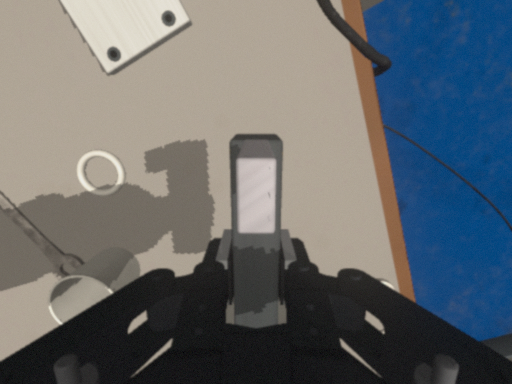

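```bash
python3 -m handwheel '[[[1.5,-1,0,0],[2.5,-1.7,0,0],[3,-2,0,0],[3,-2,0,0],[2.8,-1.9,0,0],[1.5,-1,0,0],[0.6,-0.4,0,-0.08],[0,0,0,-0.12],[0,0,0,-0.12],[0,0,0,-0.1],[0,0,0,-0.075],[0,0,0,0],[0,0,0,0]]]'
python3 - <<'E'
from fit import *
from cell import imaging,bot
w=imaging.read_camera("wrist");t=imaging.read_camera("top");s=imaging.read_camera("side")
pj=np.load("pj.npy")
crop(w["color"],100,400,0,200,2,"pics/w6c.png")
overlay(w,[(pj,JG+[leafbox(.18)],(0,0,255))],0,512,0,384,1,"pics/w6o.png")
overlay(t,[(pj,JG+[leafbox(.18)],(0,0,255))],110,290,160,240,4,"pics/t6o.png")
E
```

```text
time: 8.25
eef_pos: [0.3862, 0.2274, 0.1103]
tcp_rot: [[-0.186, 0.982, -0.003], [0.982, 0.186, -0.001], [-0.001, -0.004, -1.0]]
force: [0.6, 0.5, -2.8]
opening: 0.249
```

View pics/w6o.png

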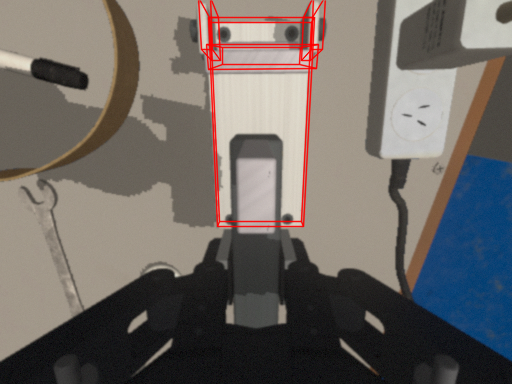

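View pics/t6o.png

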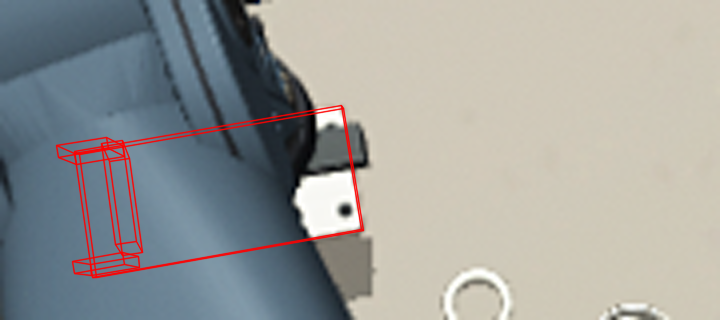

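View pics/w6c.png

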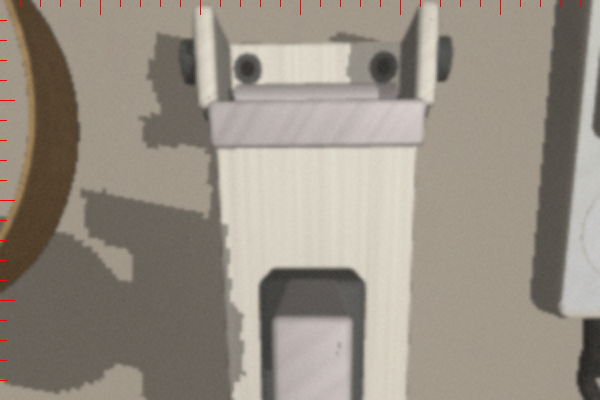

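```bash
python3 - <<'E'
from fit import *
from cell import imaging,bot
w=imaging.read_camera("wrist"); s=bot.get_state()
R=np.array(s["tcp_rot"]);p=np.array(s["eef_pos"])
g=cv2.cvtColor(w["color"],cv2.COLOR_RGB2GRAY)
def tool(u,v,z):
    d=ray(w,u,v,z)-p; return (R.T@d)[:2]*1000
# leaf edge
for a,b,z in [((205.5,73),(311,73),.085)]:
    A,B=tool(*a,z),tool(*b,z);print("leaf",A,B,np.arctan2(B[0]-A[0],B[1]-A[1]))
for v in (90,110,130,150): print(v,g[v,195:225].tolist(),g[v,295:320].tolist())
A=[tool(100+x/2,y/2,.012) for x,y in [(219,160),(226,280),(232,390)]];B=[tool(100+x/2,y/2,.012) for x,y in [(415.5,160),(412,280),(408.5,390)]]
print(np.round(A,1).tolist(),np.round(B,1).tolist())
for z in (.188,.184): print("blade",[tool(u,v,z).round(1).tolist() for u,v in [(236,158.5),(276,158.5),(238,232),(275,232)]])
print("rot",R[:2,0],p)
E
```

```text
leaf [ 91.04554519 -29.27340141] [91.06620887 29.55989171] 0.00035122420116807777
90 [153, 154, 154, 154, 155, 153, 153, 142, 122, 107, 103, 106, 110, 157, 196, 210, 213, 213, 207, 205, 202, 207, 209, 211, 211, 210, 208, 208, 209, 213] [214, 218, 219, 215, 215, 214, 212, 213, 213, 210, 186, 166, 159, 154, 154, 154, 153, 157, 155, 157, 156, 154, 155, 155, 157]
110 [100, 103, 104, 102, 105, 105, 105, 104, 105, 105, 105, 105, 106, 105, 124, 155, 194, 210, 209, 210, 205, 203, 205, 209, 210, 209, 211, 206, 206, 209] [214, 217, 216, 215, 211, 213, 210, 200, 204, 197, 173, 158, 152, 154, 153, 153, 154, 152, 155, 153, 154, 156, 154, 155, 154]
130 [103, 103, 103, 102, 103, 100, 104, 102, 103, 99, 103, 102, 106, 103, 106, 123, 137, 142, 156, 188, 201, 205, 202, 203, 207, 209, 210, 208, 207, 206] [214, 215, 212, 213, 213, 210, 211, 209, 194, 162, 152, 154, 154, 154, 152, 155, 153, 155, 154, 154, 153, 152, 152, 156, 156]
150 [101, 102, 103, 103, 101, 101, 101, 101, 100, 104, 105, 102, 103, 103, 103, 107, 123, 134, 149, 179, 193, 193, 195, 200, 202, 206, 206, 207, 207, 204] [212, 211, 209, 210, 210, 209, 208, 196, 171, 155, 152, 155, 155, 155, 155, 154, 156, 155, 155, 154, 157, 155, 155, 156, 155]
[[95.0, -38.5], [47.4, -37.6], [-1.4, -37.0]] [[95.1, 40.5], [47.5, 41.5], [-1.3, 42.4]]
blade [[59.4, -5.8], [59.4, 3.6], [40.6, -5.7], [40.6, 3.7]]
blade [[58.8, -6.1], [58.8, 3.9], [38.8, -6.0], [38.9, 4.0]]
rot [-0.18718424  0.98232481] [0.38724022 0.22777985 0.11181959]
```

```bash
python3 - <<'E'
from fit import *
from cell import imaging,bot
t=imaging.read_camera("top"); g=cv2.cvtColor(cv2.imread("pics/top0.png"),cv2.COLOR_BGR2GRAY).astype(float)
def cross(prof,th):
    i=np.where((prof[:-1]-th)*(prof[1:]-th)<0)[0]
    return [k+(prof[k]-th)/(prof[k]-prof[k+1]) for k in i]
up=[];lo=[]
for u in range(150,192,2):
    c=cross(g[180:215,u],212); 
    if c: up.append((u,180+c[0]))
    c=cross(g[210:240,u],212)
    if c: lo.append((u,210+c[-1] if False else 210+c[0]))
for nm,L in (("up",up),("lo",lo)):
    L=np.array(L); W=np.array([ray(t,u,v,.012)[:2] for u,v in L])
    f=np.polyfit(W[:,1],W[:,0],1); r=W[:,0]-np.polyval(f,W[:,1])
    print(nm,len(L),"yaw",np.pi/2-np.arctan(f[0]),"rms mm",r.std()*1e3, "x at y=.28",np.polyval(f,.28)); print(L[::5].round(2).tolist())
w=imaging.read_camera("wrist");s=bot.get_state();R=np.array(s["tcp_rot"]);p=np.array(s["eef_pos"])
print("cam-tcp tool",(R.T@(-np.array(w["view"])[:3,:3].T@np.array(w["view"])[:3,3]-p)).round(4),(R.T@np.array(w["view"])[:3,:3].T).round(3).tolist())
g=cv2.cvtColor(w["color"],cv2.COLOR_RGB2GRAY).astype(float)
L=[]
for v in range(80,190,5):
    c=cross(g[v,285:325],182)
    if c: L.append((285+c[0],v))
L=np.array(L);W=np.array([ray(w,u,v,.012)[:2] for u,v in L]);f=np.polyfit(W[:,1],W[:,0],1);print("wrist right yaw",np.pi/2-np.arctan(f[0]),L[::5].round(1).tolist(),(W[:,0]-np.polyval(f,W[:,1])).std())
L=[]
for u in range(215,305,4):
    col=g[60:85,u]; d=np.diff(col); 
    k=np.argmax(np.abs(d)); L.append((u,60+k+.5,col[k-1:k+4].astype(int).tolist()))
print(L[::4])
E
```

```text
up 21 yaw 1.7648283686055177 rms mm 0.6271180312652292 x at y=.28 0.4189707758334808
[[150.0, 193.68], [160.0, 192.48], [170.0, 190.74], [180.0, 188.52], [190.0, 186.54]]
lo 21 yaw 1.7681719707506902 rms mm 0.4273918364147785 x at y=.28 0.3384569087645351
[[150.0, 225.56], [160.0, 223.59], [170.0, 221.68], [180.0, 220.12], [190.0, 218.41]]
cam-tcp tool [ 0.0698 -0.0011 -0.1422] [[0.001, 0.961, 0.278], [1.0, -0.001, 0.0], [0.0, 0.278, -0.961]]
wrist right yaw 1.7648181475610234 [[304.7, 80.0], [303.7, 105.0], [302.7, 130.0], [301.7, 155.0], [300.4, 185.0]] 0.000190204798188303
[(215, np.float64(74.5), [143, 144, 186, 202, 206]), (231, np.float64(74.5), [152, 154, 194, 213, 212]), (247, np.float64(74.5), [152, 151, 199, 215, 217]), (263, np.float64(74.5), [147, 161, 198, 214, 215]), (279, np.float64(74.5), [151, 162, 198, 213, 214]), (295, np.float64(74.5), [151, 173, 204, 214, 215])]
```

```bash
python3 -m handwheel '[[[0,0.1,1,-0.007],[0,0.12,2,0],[0,0,2,0],[0,0,1.5,0],[0,0,1,0],[0,0,0.6,0],[0,0,0.2,0],[0,0,0,0],[0,0,0,0]]]'
python3 -m handwheel '[[[0,0,0.2,0],[0,0,0.1,0],[0,0,0,0],[0,0,0,0]]]'
```

```text
time: 9.45
eef_pos: [0.3904, 0.2286, 0.0302]
tcp_rot: [[-0.195, 0.981, 0.002], [0.981, 0.195, 0.001], [0.0, 0.002, -1.0]]
force: [1.1, 0.7, -2.7]
opening: 0.247
time: 9.85
eef_pos: [0.3897, 0.2283, 0.0264]
tcp_rot: [[-0.195, 0.981, 0.0], [0.981, 0.195, 0.0], [0.0, 0.0, -1.0]]
force: [0.4, 0.7, -3.1]
opening: 0.246
```

```bash
python3 -m handwheel '[[[0,0,0.2,0],[0,0,0.1,0],[0,0,0,0]]]'
python3 -m handwheel '[[[0,0,0.1,0],[0,0,0,0]]]'
python3 -m handwheel '[[[0,0,0.1,0],[0,0,0,0]]]'
python3 -m handwheel '[[[0,0,0.1,0],[0,0,0,0]]]'
```

```text
time: 10.15
eef_pos: [0.3894, 0.2282, 0.023]
tcp_rot: [[-0.195, 0.981, -0.001], [0.981, 0.195, -0.0], [-0.0, -0.001, -1.0]]
force: [0.3, -0.6, -3.2]
opening: 0.245
time: 10.35
eef_pos: [0.3896, 0.2283, 0.0222]
tcp_rot: [[-0.195, 0.981, -0.0], [0.981, 0.195, -0.0], [-0.0, -0.0, -1.0]]
force: [0.2, 0.7, -3.3]
opening: 0.25
time: 10.55
eef_pos: [0.3896, 0.2283, 0.0212]
tcp_rot: [[-0.195, 0.981, -0.0], [0.981, 0.195, -0.0], [-0.0, -0.0, -1.0]]
force: [-0.1, -0.8, -3.1]
opening: 0.248
time: 10.75
eef_pos: [0.3896, 0.2283, 0.0202]
tcp_rot: [[-0.195, 0.981, -0.0], [0.981, 0.195, -0.0], [-0.0, -0.0, -1.0]]
force: [-0.5, 0.2, -2.5]
opening: 0.248
```

```bash
python3 -m handwheel '[[[0.4,0,0,0],[0.6,0,0,0],[0.6,0,0,0],[0.4,0,0,0],[0.2,0,0,0],[0,0,0,0]]]'
python3 -m handwheel '[[[0,0,0.05,0],[0,0,0,0]]]'
python3 -m handwheel '[[[0,0,0.05,0],[0,0,0,0]]]'
python3 -m handwheel '[[[0,0,0.05,0],[0,0,0,0]]]'
python3 - <<'E'
from fit import *
from cell import imaging,bot
w=imaging.read_camera("wrist");s=imaging.read_camera("side");t=imaging.read_camera("top")
crop(w["color"],150,360,40,290,3,"pics/w7c.png");crop(s["color"],190,290,150,240,6,"pics/s7c.png")
E
```

```text
time: 11.35
eef_pos: [0.3853, 0.2503, 0.0203]
tcp_rot: [[-0.196, 0.981, -0.0], [0.981, 0.196, -0.0], [-0.0, -0.0, -1.0]]
force: [-0.1, -0.1, -3.0]
opening: 0.249
time: 11.55
eef_pos: [0.3854, 0.25, 0.02]
tcp_rot: [[-0.195, 0.981, -0.0], [0.981, 0.195, 0.0], [0.0, 0.0, -1.0]]
force: [-0.1, 0.8, -1.5]
opening: 0.246
time: 11.75
eef_pos: [0.3854, 0.25, 0.02]
tcp_rot: [[-0.195, 0.981, 0.0], [0.981, 0.195, 0.001], [0.0, 0.0, -1.0]]
force: [-2.5, -0.6, 3.5]
opening: 0.242
time: 11.95
eef_pos: [0.3854, 0.2501, 0.02]
tcp_rot: [[-0.195, 0.981, 0.0], [0.981, 0.195, 0.0], [0.0, 0.0, -1.0]]
force: [-3.9, -1.5, 6.5]
opening: 0.248
```

View pics/w7c.png

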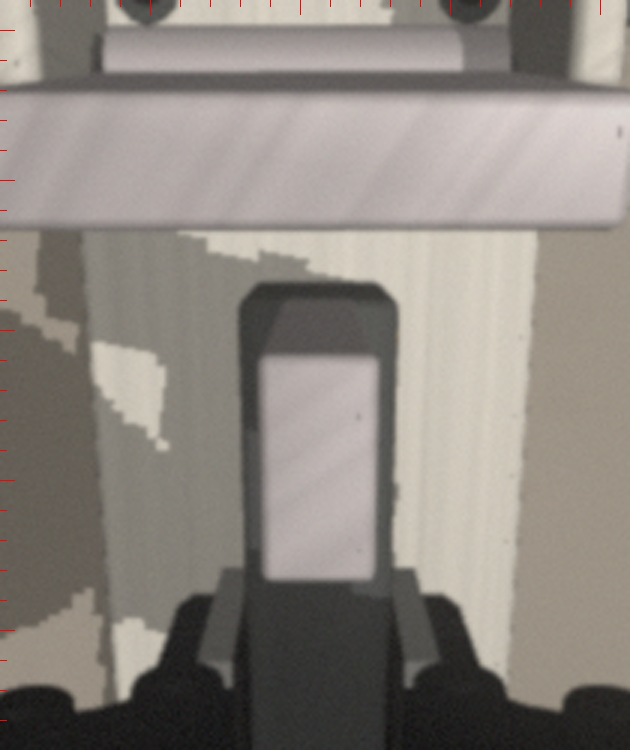

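View pics/s7c.png

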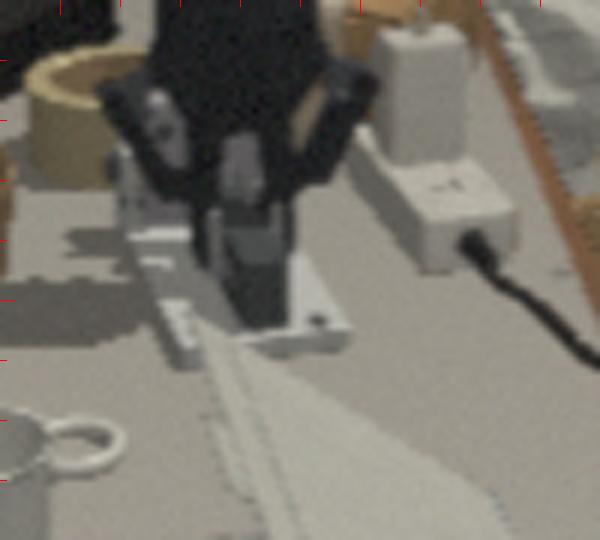

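```bash
python3 -m handwheel '[[[0,0,0.05,0],[0.2,0,0,0],[0.2,0,0,0],[0.2,0,0,0],[0.2,0,0,0],[0.2,0,0,0],[0,0,0,0]]]'
python3 -m handwheel '[[[0.2,0,0,0],[0.2,0,0,0],[0.1,0,0,0],[0,0,0,0]]]'
```

```text
time: 12.8
eef_pos: [0.3859, 0.259, 0.0201]
tcp_rot: [[-0.194, 0.981, 0.005], [0.981, 0.194, -0.002], [-0.003, 0.005, -1.0]]
force: [0.6, -3.7, 5.9]
opening: 0.245
time: 13.2
eef_pos: [0.3851, 0.2632, 0.0201]
tcp_rot: [[-0.193, 0.981, 0.006], [0.981, 0.193, -0.003], [-0.004, 0.005, -1.0]]
force: [1.8, -5.5, 5.3]
opening: 0.248
```

```bash
python3 - <<'E'
from fit import *
from cell import imaging,bot
w=imaging.read_camera("wrist");s=imaging.read_camera("side")
crop(w["color"],150,360,40,290,3,"pics/w8c.png");crop(s["color"],190,290,150,240,6,"pics/s8c.png")
for i in range(1):
  s=bot.get_state();print(s["eef_pos"],s["force"],s["ft_torque"],s["joint_pos"])
E
```

```text
[0.38510231 0.26324785 0.02007819] [ 0.73140944 -5.88276496  5.17128755] [-0.9338945  -0.15231058  0.02905227] [ 0.45934555 -0.0438535  -0.41763938  1.19337495 -0.0053259   1.83568348]
```

View pics/w8c.png

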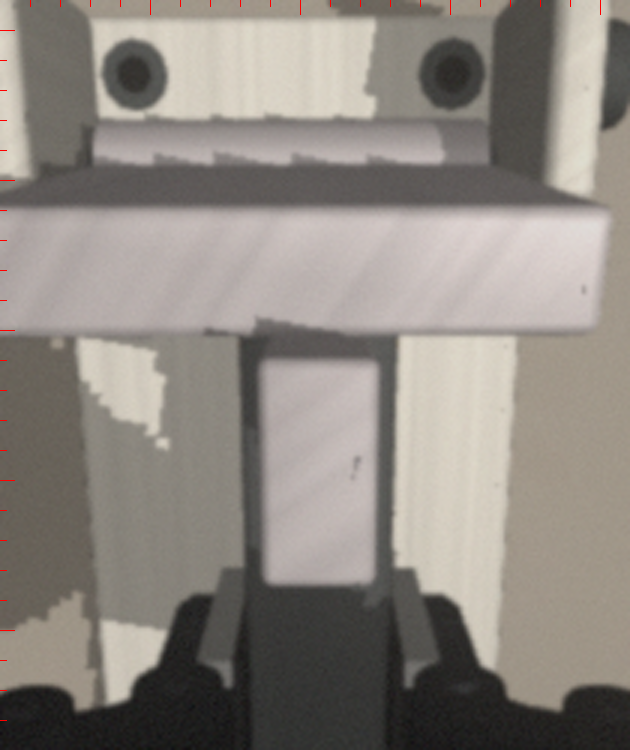

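```bash
python3 -m handwheel '[[[0.15,-0.1,0,0],[0.15,-0.1,0,0],[0,0,0,0]]]'
python3 -m handwheel '[[[0.15,-0.05,0,0],[0.15,-0.05,0,0],[0,0,0,0]]]'
python3 -m handwheel '[[[0.15,0,0,0],[0.15,0,0,0],[0,0,0,0]]]'
```

```text
time: 13.6
eef_pos: [0.3832, 0.2664, 0.0201]
tcp_rot: [[-0.193, 0.981, 0.007], [0.981, 0.193, -0.002], [-0.003, 0.006, -1.0]]
force: [2.3, -4.0, 5.3]
opening: 0.245
time: 13.9
eef_pos: [0.3816, 0.2691, 0.0201]
tcp_rot: [[-0.193, 0.981, 0.007], [0.981, 0.193, -0.002], [-0.003, 0.006, -1.0]]
force: [1.7, -4.5, 3.7]
opening: 0.25
time: 14.2
eef_pos: [0.3813, 0.2697, 0.0201]
tcp_rot: [[-0.192, 0.981, 0.008], [0.981, 0.192, -0.008], [-0.009, 0.006, -1.0]]
force: [3.2, -11.1, 6.6]
opening: 0.243
```

```bash
python3 -m handwheel '[[[0,0,0.05,0],[0,0,0.05,0],[0,0,0,0]]]'
python3 - <<'E'
from fit import *
from cell import imaging,bot
w=imaging.read_camera("wrist");s=imaging.read_camera("side")
crop(w["color"],150,360,40,290,3,"pics/w9c.png");crop(s["color"],190,290,150,240,6,"pics/s9c.png")
s=bot.get_state();print(s["eef_pos"],s["force"],s["ft_torque"])
E
```

```text
time: 14.5
eef_pos: [0.3814, 0.2697, 0.0201]
tcp_rot: [[-0.192, 0.981, 0.008], [0.981, 0.192, -0.007], [-0.009, 0.006, -1.0]]
force: [0.3, -11.5, 10.9]
opening: 0.245
[0.38136996 0.26971149 0.0200599 ] [  1.60410831 -11.73373097  10.89406624] [-1.95595591 -0.1024438   0.02990119]
```

View pics/w9c.png

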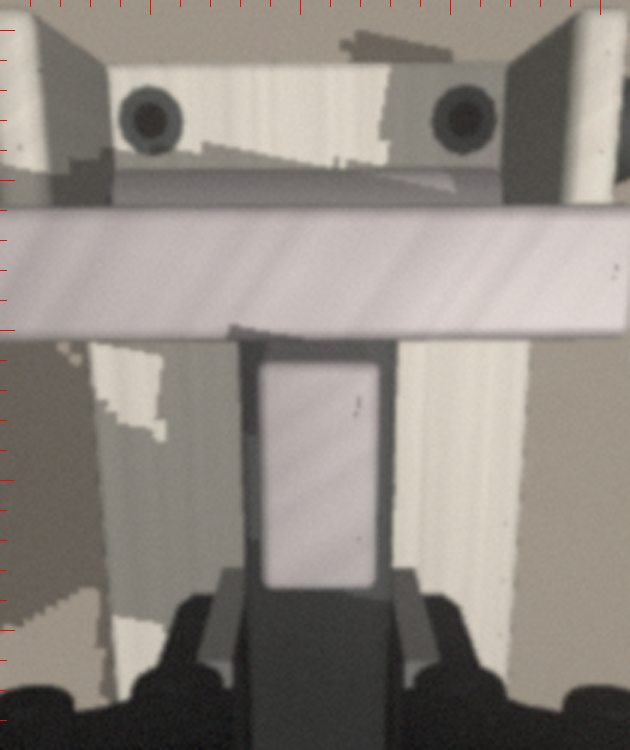

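View pics/s9c.png

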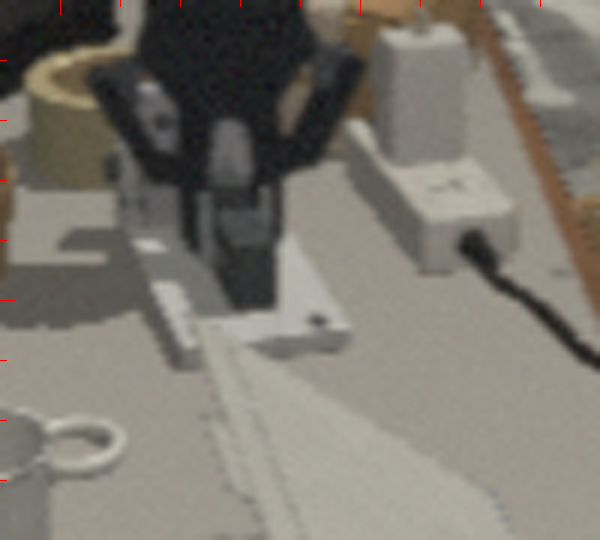

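```bash
python3 -m handwheel '[[[0,0,0.08,0],[0,0,0.07,0],[0,0,0,0],[0,0,0,0]]]'
python3 - <<'E'
from fit import *
from cell import imaging,bot
w=imaging.read_camera("wrist");s=imaging.read_camera("side");t=imaging.read_camera("top")
st=bot.get_state();print(st["eef_pos"],st["force"],st["tcp_rot"][:,0],st["tcp_rot"][:,2],st["joint_pos"])
p=np.array([.3784,.2813,1.766])
sq=np.array([p[0],p[1],p[2],.012])
for nm,c,b in (("w",w,(100,400,0,260)),("s",s,(190,290,150,240)),("t",t,(110,290,160,240))):
    overlay(c,[(p,JG+[leafbox(0)],(0,0,255)),(sq,SQ,(0,255,0))],*b,{"w":2,"s":6,"t":4}[nm],f"pics/{nm}10o.png")
crop(w["color"],100,400,0,260,2,"pics/w10c.png")
g=cv2.cvtColor(w["color"],cv2.COLOR_RGB2GRAY).astype(float)
for u in (160,180,200,220,300,320,340): print(u,g[104:120,u].astype(int).tolist(),g[148:160,u].astype(int).tolist())
E
```

```text
time: 15.0
eef_pos: [0.3814, 0.2697, 0.02]
tcp_rot: [[-0.192, 0.981, 0.008], [0.981, 0.192, -0.007], [-0.009, 0.006, -1.0]]
force: [-1.0, -14.0, 17.3]
opening: 0.245
[0.38141594 0.26972062 0.02003017] [ -1.47021214 -13.19200431  18.4999457 ] [-0.19214352  0.98132918 -0.00859655] [ 0.00790799 -0.00721123 -0.99994273] [ 0.47865493 -0.04156233 -0.41555254  1.19310806 -0.01004327  1.85605214]
160 [131, 132, 132, 127, 122, 125, 145, 158, 165, 168, 175, 176, 175, 172, 174, 173] [174, 173, 163, 153, 140, 121, 107, 98, 97, 99, 100, 99]
180 [78, 79, 79, 77, 88, 116, 143, 159, 165, 170, 177, 178, 177, 178, 177, 177] [178, 173, 168, 157, 143, 134, 162, 174, 176, 171, 168, 163]
200 [118, 123, 120, 117, 112, 126, 146, 158, 168, 174, 178, 185, 183, 182, 185, 185] [182, 179, 171, 160, 142, 125, 128, 129, 135, 148, 184, 197]
220 [119, 121, 122, 118, 118, 129, 148, 164, 173, 179, 181, 184, 184, 186, 187, 187] [184, 180, 171, 163, 142, 122, 127, 137, 134, 136, 134, 135]
300 [129, 123, 123, 120, 118, 132, 151, 162, 179, 183, 189, 190, 192, 193, 195, 195] [206, 196, 179, 160, 149, 172, 196, 207, 208, 207, 206, 207]
320 [79, 75, 75, 82, 107, 140, 157, 172, 185, 197, 199, 202, 203, 204, 203, 203] [209, 198, 180, 160, 149, 170, 196, 206, 207, 207, 208, 210]
340 [163, 167, 169, 162, 138, 145, 163, 175, 188, 198, 203, 204, 205, 204, 204, 204] [211, 196, 175, 158, 137, 135, 144, 152, 152, 151, 149, 152]
```

View pics/w10o.png

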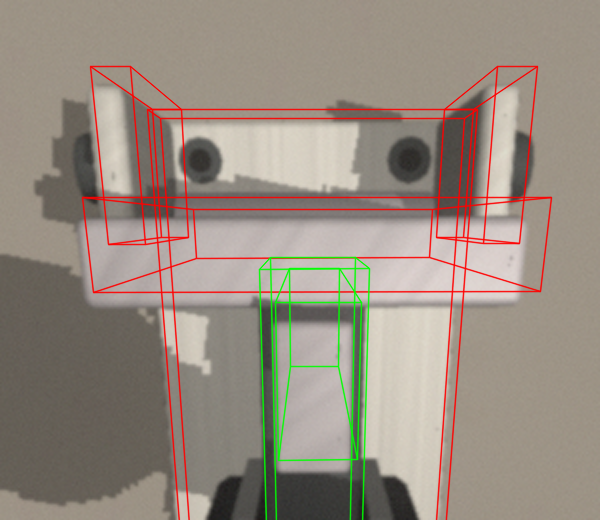

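View pics/s10o.png

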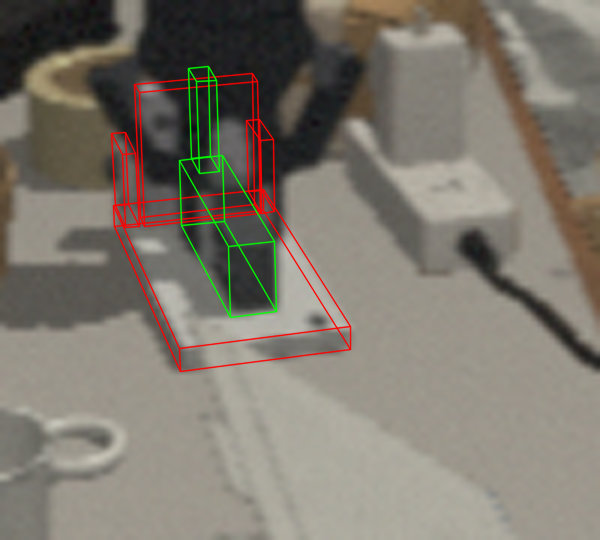

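View pics/t10o.png

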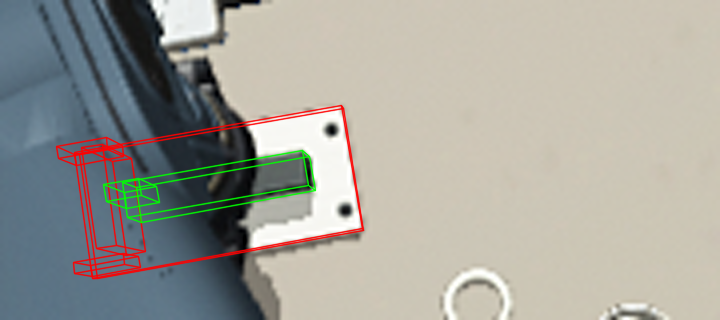

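```bash
python3 - <<'E'
from fit import *
from cell import imaging,bot
w=imaging.read_camera("wrist")
g=cv2.cvtColor(w["color"],cv2.COLOR_RGB2GRAY).astype(float)
print("blade front",[g[154:168,u].astype(int).tolist() for u in (245,262)]); print("rear",[g[226:242,u].astype(int).tolist() for u in (245,262)])
print("blade sides",[(g[v,228:248].astype(int).tolist(),g[v,266:286].astype(int).tolist()) for v in (170,220)])
print("leaf sides",[(g[v,134:152].astype(int).tolist(),g[v,352:368].astype(int).tolist()) for v in (115,145)])
E
```

```text
blade front [[84, 85, 88, 87, 89, 90, 105, 129, 150, 161, 167, 171, 173, 175], [90, 86, 88, 88, 87, 91, 106, 131, 152, 168, 176, 180, 178, 182]]
rear [[174, 173, 174, 174, 169, 170, 171, 170, 162, 138, 100, 67, 53, 59, 56, 54], [170, 170, 172, 170, 172, 171, 173, 173, 167, 146, 103, 69, 59, 60, 61, 59]]
blade sides [([131, 116, 82, 66, 63, 65, 66, 82, 107, 129, 149, 162, 172, 172, 173, 175, 175, 177, 177, 178], [190, 189, 189, 189, 190, 191, 190, 184, 175, 157, 124, 101, 90, 90, 88, 108, 160, 195, 206, 209]), ([130, 129, 123, 89, 63, 65, 63, 63, 75, 105, 133, 152, 168, 170, 174, 174, 176, 176, 174, 176], [173, 178, 174, 166, 170, 174, 171, 168, 155, 121, 94, 89, 86, 88, 124, 178, 197, 200, 199, 204])]
leaf sides [([146, 144, 131, 120, 121, 132, 147, 160, 168, 172, 173, 173, 176, 177, 174, 174, 177, 175], [204, 205, 206, 208, 207, 206, 207, 206, 202, 189, 178, 163, 154, 150, 152, 150]), ([97, 96, 99, 100, 98, 98, 99, 109, 123, 144, 155, 163, 164, 163, 162, 164, 163, 164], [215, 213, 214, 213, 213, 209, 197, 182, 165, 155, 151, 151, 149, 148, 150, 149])]
```

View pics/w10c.png

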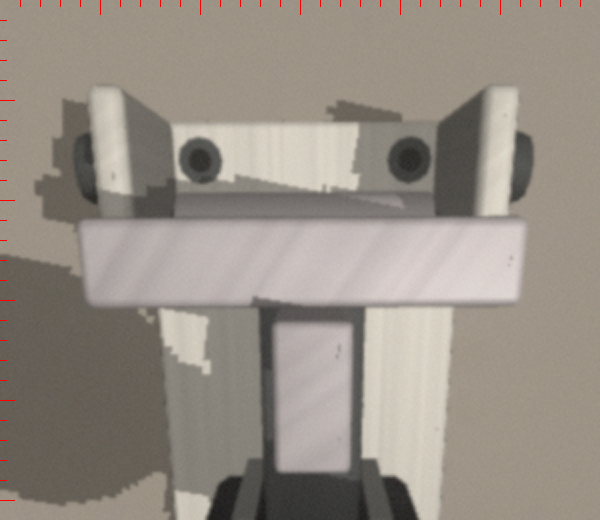

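```bash
python3 - <<'E'
from fit import *
from cell import imaging,bot
w=imaging.read_camera("wrist");f=w["fx"]
S,C=.278,.961
# square frame, tool pitch measured .0087 ignored(flat square): cam at TCP + tool offset. x fwd, z up
def run(pitch_tool,dzt,fixb=None):
    def pr(x,y,z,cx,cy,cz):
        d=np.array([x-cx,y-cy,z-cz])
        # tool pitch nose-down by pt: camera axes rotated
        a=pitch_tool
        # view dir: tool frame fwd comp -S? from matrix cols: cam z axis in tool=(.278,0,-.961) (tool z down) => look=-that=(-.278,0,.961)
        xt=np.array([np.cos(a),0,-np.sin(a)]);zt=np.array([-np.sin(a),0,-np.cos(a)])
        dx=d@xt;dz=d@zt
        depth=-S*dx+C*dz; up=C*dx+S*dz
        return w["cx"]+f*d[1]/depth, w["cy"]-f*up/depth
    def res(q):
        cx,cy,cz,b,lean,ly=q
        if fixb is not None:b=fixb
        def bl(x,y): return pr(x,y,.084,cx,cy,cz)
        c,s=np.cos(lean),np.sin(lean)
        def lf(x,y):
            X=x-.06;Z=.086-.024
            return pr(.06+c*X-s*Z,y+ly,.024+s*X+c*Z-.012,cx,cy,cz)
        r=[bl(.05-b,0)[1]-161,bl(.03+b,0)[1]-235.5]
        r+=[bl(.0476,-.005+b)[0]-236.5,bl(.0476,.005-b)[0]-276,bl(.0342,-.005+b)[0]-237.4,bl(.0342,.005-b)[0]-275]
        r+=[lf(.05+b,0)[1]-151.5,lf(.062-b,0)[1]-110]
        r+=[lf(.0519,-.03+b)[0]-143,lf(.0519,.03-b)[0]-359.3,lf(.0606,-.03+b)[0]-139.5,lf(.0606,.03-b)[0]-362.5]
        return r
    s=least_squares(res,[.058,0,.15,.0005,0,0]);J=s.jac;cov=np.linalg.pinv(J.T@J)*(s.cost*2/6)
    print(pitch_tool,fixb,s.x.round(4),"lean sd",cov[4,4]**.5,np.round(s.fun,1))
for a in (0,.0087):
    run(a,0);run(a,0,.0005);run(a,0,0.)
E
```

```text
0 None [ 6.120e-02 -1.000e-04  1.517e-01  2.000e-04 -4.800e-03 -1.400e-03] lean sd 0.0035014687991286523 [ 0.3 -0.4  0.3 -0.3  0.4 -0.4  1.1 -1.   0.  -0.  -0.1  0.1]
0 0.0005 [ 6.0800e-02 -1.0000e-04  1.5080e-01 -1.1252e+00 -4.0000e-04 -1.4000e-03] lean sd 0.005186581363196162 [ 0.7 -1.   1.2 -1.2  1.2 -1.2  0.3 -0.1 -0.3  0.3 -0.5  0.5]
0 0.0 [ 6.140e-02 -1.000e-04  1.525e-01 -8.039e-01 -8.500e-03 -1.400e-03] lean sd 0.004760913626392668 [-0.1  0.1 -0.4  0.3 -0.3  0.3  1.7 -1.6  0.2 -0.3  0.2 -0.2]
0.0087 None [ 6.180e-02 -1.000e-04  1.517e-01  2.000e-04 -4.300e-03 -1.400e-03] lean sd 0.0037423199739003233 [ 0.4 -0.5  0.3 -0.3  0.4 -0.4  1.1 -1.   0.  -0.1 -0.2  0.2]
0.0087 0.0005 [ 6.150e-02 -1.000e-04  1.507e-01  8.047e-01  4.000e-04 -1.400e-03] lean sd 0.005546386843196885 [ 0.9 -1.1  1.2 -1.2  1.2 -1.2  0.3 -0.1 -0.2  0.2 -0.6  0.5]
0.0087 0.0 [ 6.2100e-02 -1.0000e-04  1.5250e-01 -2.4116e+00 -7.7000e-03 -1.4000e-03] lean sd 0.004718373509049256 [ 0.1 -0.1 -0.3  0.3 -0.2  0.2  1.7 -1.6  0.3 -0.3  0.2 -0.1]
```

```bash
python3 -m handwheel '[[[0,0,0,0],[0,0,0,0],[0,0,0,0],[0,0,0,0],[0,0,0,0],[0,0,0,0],[0,0,0,0],[0,0,0,0]]]'
python3 - <<'E'
from fit import *
from cell import imaging,bot
t=imaging.read_camera("top");a=cv2.imread("pics/top0.png")[130:180,280:370];b=t["color"][130:180,280:370,::-1]
cv2.imwrite("pics/by.png",cv2.resize(np.hstack([a,b]),None,fx=4,fy=4)); print(bot.get_state()["force"])
E
```

```text
time: 16.05
eef_pos: [0.3814, 0.2697, 0.02]
tcp_rot: [[-0.192, 0.981, 0.008], [0.981, 0.192, -0.007], [-0.009, 0.006, -1.0]]
force: [-2.4, -13.5, 17.4]
opening: 0.246
[ -0.65585074 -13.1688423   18.48976888]
```

View pics/by.png

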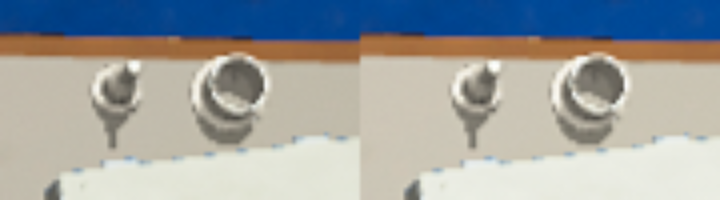

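The before and after crops match: the nozzle and ferrule haven't moved, and the hold is steady. I'm handing the job in.

```bash
python3 -c "
from cell import ticket
print(ticket.job_done())"
```

```text
the job is handed in; nothing more can be done
None
```

The square is in the corner of the jig, stock on the bed and end face against the leaf, and the leaf stands upright. I handed the job in at about 16 s, still gripping and pressing; no verdict was reported.

**What I did:** I gripped the square across its stock, set it on the bed and slid it forward until the leaf stopped moving and the push force rose. I then pressed down harder and held.

**Last checks:**
- **Forces:** about 18 N down on the bed and 13 N against the leaf, steady over 0.8 s. The gripper opening stayed at about 21 mm, so the grip held.
- **Position:** the fingertips ended 11.9 mm behind the jig origin, against 12 mm expected.
- **Leaf:** the wrist picture put it at -0.004 ± 0.005 rad from the square's blade, so flush within error. No difference in yaw was visible.
- **Bystanders:** the ferrule and nozzle look the same in the top view before and after.

**What disagreed:**
- **Drift:** the square moved about 3 mm sideways during the slide. I corrected this, and it ended about 1.4 mm off the leaf's centre.
- **Tool tilt:** the tool tilts about 0.01 rad under load. The blade's shift in the wrist view fits the square staying flat on the bed, but I didn't see its underside directly.
- **Wrist camera:** it read about 4 mm off along the tool, so I relied on contact force and relative measurements at the end.

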